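# Check the open ink tubs and hand them over to the press

### The job

Check the two or three open ink tubs for grit: take the spatula from its rack and dip its tip to about a centimetre above the bottom of every tub for about half a second, the widest tub (mild base) first and the narrowest (strong tint) last so that it needs no washing between, then dip it just as deep in the steel wash pot and hang it back in the rack by its collar. After that slide the checked tubs, without lifting or tipping them, into the place outlined with masking tape, each standing wholly within the outline (the tape itself counts as inside). Leave the wash pot, lids, roll of tape, closed jar, swatch book and scraper where they are.

Things in the scene. Friction and masses are not known exactly. Their poses are not given: they have to be found in the camera images.
- spatula: ink spatula, loose, 110 g, hanging tip down in the rack. Origin: centre of its collar's underside, z up along the handle. Collar: steel disc 34 mm across, 5 thick. Above it a round wooden handle 22 mm across, z = 5 to 105 mm; below it a round neck 10 mm across to z = -35, then a flat blade 18 mm wide (along y), 2.5 thick, to the round tip at z = -130
- spatula_tip (a point): the end of the spatula's blade, 130 mm below its origin
- rack: fixed steel rack, base 130 x 100 mm, rear post, and a flat fork 6 mm thick, its top 160 mm up. The slot, 18 mm wide between prongs 22 mm wide, is open at the front (rack's -x) and runs from 38 mm before to 36 mm behind the seat. Lift the spatula 10 to 25 mm, then draw it 65 mm or more along the rack's -x; hang it in reverse. Origin on the table under the seat, z up
- rack_seat (a point): where the spatula's origin belongs: on top of the fork, over the slot, 160 mm above the table; axes as the rack
- wash_pot: loose open steel beaker, 74 mm across outside, wall 3 mm, 85 mm high, floor 5 mm thick, about 0.7 kg; the spatula is rinsed here (the liquid is not simulated). Origin: centre of its underside, z up
- tub_wide: widest open white plastic ink tub, loose, may be absent: 104 mm across at the rim (98 mm at the foot), 58 mm high, wall and floor 4 mm, about 0.2 kg; only dark ink stain is seen on its floor. Origin: centre of its underside, z up
- tub_mid: middle open ink tub, like the wide one, may be absent: 82 mm across at the rim (76 at the foot), 50 mm high, wall and floor 4 mm, about 0.16 kg. Origin: centre of its underside
- tub_narrow: narrowest open ink tub, may be absent: 62 mm across at the rim (56 at the foot), 44 mm high, wall and floor 4 mm, about 0.11 kg. Origin: centre of its underside
- tape_place: hand-over place: a rectangle outlined on the table with flat masking tape 19 mm wide (no thickness to speak of), 190 mm along its x and 460 mm along its y over the tape's outer edges. Origin: its centre, on the table
- lid_wide: bystander: loose flat tub lid, 108 mm across, 6 mm thick; origin under its centre
- lid_mid: bystander: loose flat tub lid, 86 mm across, 6 mm thick; origin under its centre
- tape_roll: bystander: roll of masking tape lying flat, 100 mm across, 24 mm high; origin under its centre
- ink_jar: bystander: closed ink jar, 66 mm across, 75 mm high; origin under its centre
- scraper: bystander: flat plastic ink scraper, 100 mm along its x, 60 mm along y, 5 mm thick; origin under its centre
- swatch_book: bystander: colour swatch book, 120 mm along its x, 45 mm along y, 16 mm high; origin under its centre
Things that resemble listed ones, but are neither listed nor needed, are in the scene too. Leave any blue look-alike of the tub_mid alone.

How it is judged:
By the outcome, as a careful person would: the job done as asked, in the order asked, and still so for the second after the job is handed in, with the robot touching nothing.
Of tub_wide, tub_mid, tub_narrow only 2 to 3 are there at a start; the rules pass over those that are not, and their reading is None.
At some moment in a run one of tub_wide, tub_mid, tub_narrow may be knocked a few centimetres aside while the robot is not near it.
It also fails if it takes over 210 s, if anything falls off the work surface, if the arm or the gripper's body presses on something with over 40 N, if the wrist force passes 120 N, or if a joint passes its speed limit or range.

### The arm

A 7-joint arm with a two-finger parallel gripper is mounted at the origin on the work surface. World frame = base frame: x ahead of the robot, y to its left, z up, the work surface at z = 0. Lengths are in m, angles in rad, forces in N, time in s.
With the tool pointing down it reaches from about 0.425 to 0.925 m from the base axis. Payload 6.8 kg.
Tool frame: the origin (TCP) lies between the finger pads; the fingertips stand r.tcp_to_tips ahead of it and the grasp point (between the pads) is the TCP (r.tcp_to_tips is the distance from the TCP to the fingertips, in m); z points along the fingers, y is the line along which they close (so a half turn about z gives the same grasp; the last joint's range is limited). The gripper opens to 85 mm and grips with 20 to 120 N. Pads are 22 mm wide; open, the fingers measure 114 mm over their backs; the gripper's body (76 mm by 85 mm) begins 54 mm behind the grasp point. The pads swing forward as they close: fully open they stand 13 mm farther back than shut.
Start: joints at [-1.403, 0.477, 0.022, 1.555, -0.011, 1.109, -0.083], TCP at [0.184, 0.65, 0.218] pointing down, gripper open.
Joint ranges: [-2.96, 2.96], [-0.34, 2.1], [-1.41, 1.46], [0.24, 2.44], [-1.37, 4.51], [0.17, 1.92], [-2.96, 2.96]. Speed limits (rad/s): [2.39, 2.39, 3.14, 3.14, 3.14, 3.14, 3.14].

### API

Orientations are given as a rotation vector (axis times angle).
In Python, from bench import r gives the robot as it stands.
- The arm moves only by the tool servo_tool, never from a script. Its argument "commands" is a list of rows, each a list of 2 entries, a list of its own where there are three numbers: the shift along the tool's x, y, z normalised to -1 to 1, where 1 is 250 mm, then the turn, a rotation vector about the tool's x, y, z normalised to -1 to 1, where 1 is 90 degrees. In form: [[[dx, dy, dz], [ax, ay, az]], ...]. A call has 1 to 20 rows; each row is the pose to reach, as a shift and turn from the pose commanded when the call began, along the tool's axes at that moment; what a row does not reach only later rows make up. A row lasts 1/10 s, in which the tool goes at most 50 mm and 8.59 degrees, less where a joint would pass 70% of its speed; a pose out of reach is approached as far as the arm can. A call with a number of a shift or a turn outside -1 to 1 is refused whole. A call with a gripper value outside its range is refused whole. "claw" is the closure, from 0 (fully open) to 1 (shut), set as the call begins (left out, the last holds). The fingers move at their own pace and stop on an object; "squeeze" is the grip in N (left out, the last holds). Time passes only in rows, so rows that repeat a pose let the fingers close. It gives the time, the measured TCP pose, the force, the opening and the grip force at its end, in the units of the state.
- r.get_obs(): the state, without advancing time (a new reading comes with each control period).
- r.grab_frame(name): name is "scene" or "top"; returns (picture, depth): 480x640x3 uint8, red, green, blue; 480x640 float32, m along the optical axis (not along the pixel's ray), 0 where there is no reading.
- r.camera_model(name): a dict with "fx", "fy", "cx", "cy" (pixels), "extrinsics" (4x4, takes a point from camera to world coordinates). Camera axes: x right, y down, z forward; pixel columns grow to the right and rows downward; lengths in m; the calibration is good to about 2 mm. A picture is of the moment at which its call begins. camera_model takes no time and is no camera call.
- r.hand_in(): hands the job in; it is judged then, once.
Trained networks look in the newest picture that a camera, given by its name, has taken for a name from the list of things; names that differ only in an ending like _2 or _b are one class to them, and where a whole thing is asked for, a point or a joint stands for the part that bears it (a point fixed in the world has none). Each returns a list of dicts, best first, with "confidence" (0 to 1); they miss things now and then, are a little off and sometimes report something else, mostly with a low value. They report only what shows in the picture. A call takes as long as a camera call. They do not tell look-alikes from the thing itself.
- r.boxes_of(camera, target): "uv" ([column, row] in pixels, amid what is visible of it).
- r.mark_of(camera, target): "uv" ([column, row] in pixels: a listed point, or the origin of a listed thing).
The state is a dict: "clock": time; "joints": joint angles; "qvel": joint speeds; "tau": joint torques, N m; "tcp_pos": TCP position; "orientation": TCP orientation; "contact_force": force on the tool from outside, world axes, zero at the start; "moment": the same for the moment, N m; "grip_width": finger opening in m; "gripper_force": force on a finger pad.
Only numpy, scipy, OpenCV 4.12 (cv2) and the standard library are available. Lean on these libraries where they do the work, as an engineer would, in place of code of your own. Each camera call takes 0.05 s, during which the arm holds its last target. There are 200 camera calls.

## Working session

There is one attempt and no reset: what is moved stays moved. The work goes in short steps, Python scripts to look and compute and a tool call to move; the robot and the scene stay as the last step left them, time stands still between calls to the robot, and variables do not carry over. Pictures are saved under pics/ and viewed, at most 14 in all, crops included, and the job is handed in when it is done.

Besides the shell and the picture viewer there is one more tool, called after "Emit:" as name(argument=value, ...) on one line, values as JSON. servo_tool: Moves the arm, as the interface text tells. Scaled input: -1 to 1 covers 250 mm each way for a shift and 90 degrees each way for a turn. Its arguments: {"type":"object","properties":{"commands":{"type":"array"},"claw":{"type":"number"},"squeeze":{"type":"number"}},"required":["commands"]}

```bash
ls; mkdir -p pics; python3 - <<'E'
from bench import r
import cv2,numpy as np
o=r.get_obs();print(o['clock'],o['tcp_pos'],o['orientation'],o['grip_width'],r.tcp_to_tips)
for n in("scene","top"):
    im,d=r.grab_frame(n);cv2.imwrite(f'pics/{n}0.png',im[:,:,::-1]);np.savez(f'{n}0.npz',im=im,d=d)
    m=r.camera_model(n);print(n,m['fx'],m['cx'],m['cy'],np.round(m['extrinsics'],3).tolist())
    E=np.array(m['extrinsics'])
    for t in "spatula spatula_tip rack rack_seat wash_pot tub_wide tub_mid tub_narrow tape_place".split():
        for f in ('mark_of',):
            for q in getattr(r,f)(n,t)[:3]:
                u,v=q['uv'];z=d[int(np.clip(v,0,479)),int(np.clip(u,0,639))]
                p=E@[(u-m['cx'])/m['fx']*z,(v-m['cy'])/m['fy']*z,z,1]
                print(n,t,np.round([u,v],1),round(q['confidence'],2),np.round(p[:3],3))
E
```

```text
pics
0.0 [0.18364343 0.64889121 0.21653167] [-4.31815468e-01 -3.11163016e+00  2.86538619e-03] 0.08535726267602163 0.019
scene 505.23593918720127 323.24073683332455 227.71359389404535 [[0.735, 0.472, -0.487, 0.99], [0.678, -0.489, 0.548, -0.604], [0.02, -0.733, -0.68, 0.871], [0.0, 0.0, 0.0, 1.0]]
scene spatula [435.  142.2] 0.66 [0.472 0.397 0.165]
scene spatula [320.5 227.2] 0.54 [0.369 0.084 0.013]
scene spatula_tip [427. 181.] 0.97 [0.455 0.428 0.015]
scene rack [424.  190.6] 0.64 [0.47  0.394 0.009]
scene rack_seat [438.2 140.7] 0.86 [0.479 0.399 0.172]
scene wash_pot [198.3 391.5] 0.98 [ 0.536 -0.409  0.059]
scene tub_wide [355.8 283.1] 0.6 [ 0.574 -0.027  0.058]
scene tub_mid [127.6 305.7] 0.69 [ 0.235 -0.377  0.006]
scene tub_mid [295.2 324.5] 0.64 [ 0.53  -0.166  0.007]
scene tub_mid [163.3 352.2] 0.63 [ 0.386 -0.391  0.003]
scene tub_narrow [390.7 249.7] 0.95 [0.561 0.115 0.045]
top 449.88273627853795 321.37422172435043 238.2792453563114 [[0.004, -0.995, 0.101, 0.342], [-1.0, -0.002, 0.021, -0.014], [-0.021, -0.102, -0.995, 1.234], [0.0, 0.0, 0.0, 1.0]]
top spatula [156.1 227.4] 0.77 [0.472 0.394 0.201]
top spatula [291.3 274.9] 0.19 [0.366 0.094 0.01 ]
top spatula_tip [178.2 233.3] 0.74 [0.475 0.395 0.047]
top rack [178.1 238.3] 0.56 [0.466 0.408 0.009]
top rack_seat [157.7 228.1] 0.68 [0.471 0.392 0.196]
top wash_pot [469.3 226.1] 0.81 [ 0.501 -0.392  0.004]
top tub_wide [318.2 208.9] 0.56 [0.548 0.022 0.007]
top tub_mid [467.1 322. ] 0.74 [ 0.243 -0.377  0.008]
top tub_mid [473.  264.4] 0.64 [ 0.397 -0.4    0.001]
top tub_mid [179.  236.7] 0.64 [0.47  0.404 0.012]
top tub_narrow [273.6 208.5] 0.63 [0.549 0.145 0.008]
```

View pics/scene0.png

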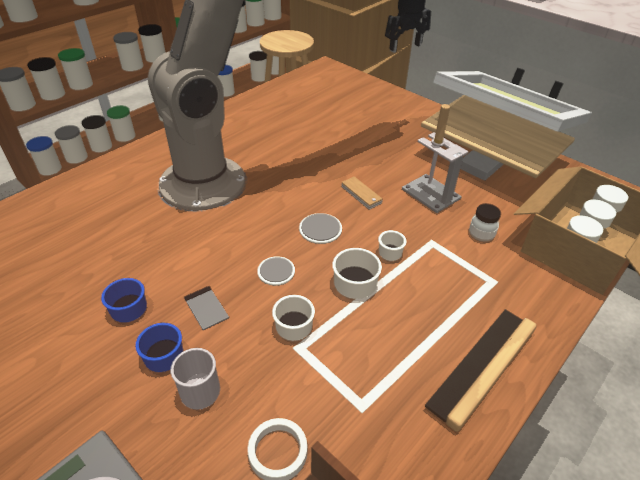

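View pics/top0.png

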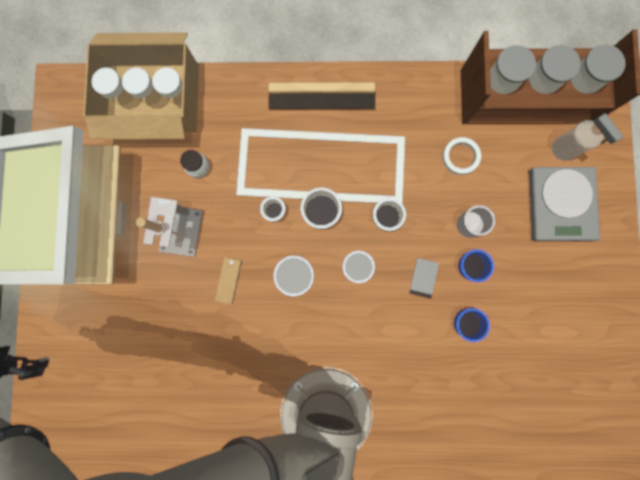

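The spatula hangs in the rack: scene (440,140), top (155,226). The three white tubs are wide at top (321,208), mid at (389,214) and narrow at (272,208). Blue look-alikes to leave alone are at top (476,265) and (472,324). The wash pot is at (479,221), and could be mistaken for the grey cans at the upper right. The taped place is at (320,165).

```bash
cat > h.py <<'E'
from bench import r
import cv2,numpy as np
from scipy.optimize import least_squares
def cloud(n,grab=True):
    im,d=r.grab_frame(n);m=r.camera_model(n);v,u=np.mgrid[:480,:640]
    P=np.stack([(u-m['cx'])/m['fx']*d,(v-m['cy'])/m['fy']*d,d,np.ones_like(d)],-1)@np.array(m['extrinsics']).T
    P=P[...,:3].copy();P[d==0]=np.nan
    return im,P
def sel(P,x,y,R,z0,z1):
    with np.errstate(invalid='ignore'):
        k=(np.hypot(P[...,0]-x,P[...,1]-y)<R)&(P[...,2]>z0)&(P[...,2]<z1)
    return P[k]
def circ(Q,R):
    f=lambda p:np.hypot(Q[:,0]-p[0],Q[:,1]-p[1])-R
    s=least_squares(f,[*np.nanmean(Q[:,:2],0)],loss='soft_l1',f_scale=.002)
    return s.x,np.median(np.abs(s.fun))
T=dict(wide=(.565,.02,.104,.058),mid=(.54,-.165,.082,.050),narrow=(.56,.128,.062,.044),pot=(.536,-.409,.074,.085))
def tubs(S,T=T,R=.08):
    for k,(x,y,D,h) in T.items():
        for n,(im,P) in S.items():
            Q=sel(P,x,y,R,h-.008,h+.008)
            if len(Q)>20:
                c,e=circ(Q,D/2-.002);print(k,n,len(Q),np.round(c,4),'res',round(e,4),'z95',np.round(np.percentile(Q[:,2],90),4))
            else:print(k,n,len(Q))
E
cat > a.py <<'E'
from h import *
S={n:cloud(n) for n in("scene","top")};np.savez('c.npz',**{n+k:S[n][i] for n in S for i,k in enumerate('iP')})
tubs(S)
for n,(im,P) in S.items():
    Q=sel(P,.473,.40,.15,.145,.168)
    if len(Q)>5:
        print(n,'fork',len(Q),np.round(np.median(Q[:,2]),4),cv2.minAreaRect((Q[:,:2]*1000).astype(np.float32)))
    Q=sel(P,.473,.40,.06,.185,.262);print(n,'handle',len(Q),np.round(np.nanmean(Q,0),4),Q[:,2].max() if len(Q) else 0)
    Q=sel(P,.473,.40,.06,.255,.28);print(n,'handletop',len(Q),np.round(np.nanmean(Q,0),4))
    Q=sel(P,.47,.40,.12,.004,.02);print(n,'base',len(Q),cv2.minAreaRect((Q[:,:2]*1000).astype(np.float32)),np.median(Q[:,2]))
    # tape
    w=(im.min(-1)>185)&(np.abs(P[...,2])<.01)&(P[...,0]>.5)&(P[...,0]<.82)&(P[...,1]>-.25)&(P[...,1]<.3)
    w=w.astype(np.uint8);N,L,st,_=cv2.connectedComponentsWithStats(w);i=1+np.argmax(st[1:,4])
    Q=P[L==i];print(n,'tape',len(Q),cv2.minAreaRect((Q[:,:2]*1000).astype(np.float32)),np.round(np.median(Q[:,2]),4))
im=S['scene'][0][80:230,380:520,::-1];a=cv2.resize(im,None,fx=4,fy=4,interpolation=2)
cv2.imwrite('pics/crop1.png',a)
E
python3 a.py
```

```text
wide scene 490 [0.543  0.0133] res 0.0015 z95 0.0611
wide top 314 [0.5422 0.0132] res 0.0016 z95 0.0623
mid scene 451 [ 0.5276 -0.1675] res 0.0014 z95 0.0532
mid top 248 [ 0.5265 -0.1672] res 0.0017 z95 0.0546
narrow scene 346 [0.543 0.141] res 0.0033 z95 0.048
narrow top 194 [0.5427 0.1428] res 0.0019 z95 0.0479
pot scene 515 [ 0.5063 -0.3923] res 0.0011 z95 0.0881
pot top 218 [ 0.5058 -0.3923] res 0.0013 z95 0.0889
scene fork 628 0.1613 ((490.1980285644531, 402.20654296875), (67.70486450195312, 118.4458236694336), 82.12957763671875)
scene handle 251 [0.4784 0.3986 0.2247] 0.2617183370849274
scene handletop 66 [0.4776 0.4011 0.2633]
scene base 1239 ((473.69000244140625, 396.6755676269531), (233.5238037109375, 222.827392578125), 51.19632339477539) 0.010835974271847348
scene tape 3852 ((670.9190673828125, 18.2410888671875), (464.9210510253906, 191.06802368164062), 86.72727966308594) 0.0025
top fork 965 0.1614 ((490.9793701171875, 402.11572265625), (66.19078826904297, 113.94612121582031), 82.07395935058594)
top handle 129 [0.4731 0.3962 0.2252] 0.26050864597953494
top handletop 87 [0.4748 0.4022 0.2648]
top base 1638 ((470.8232421875, 397.54754638671875), (233.13348388671875, 232.05349731445312), 72.4051513671875) 0.009850851556906348
top tape 2598 ((671.287841796875, 15.994293212890625), (461.16937255859375, 196.9093017578125), 87.22225189208984) 0.002
```

View pics/crop1.png

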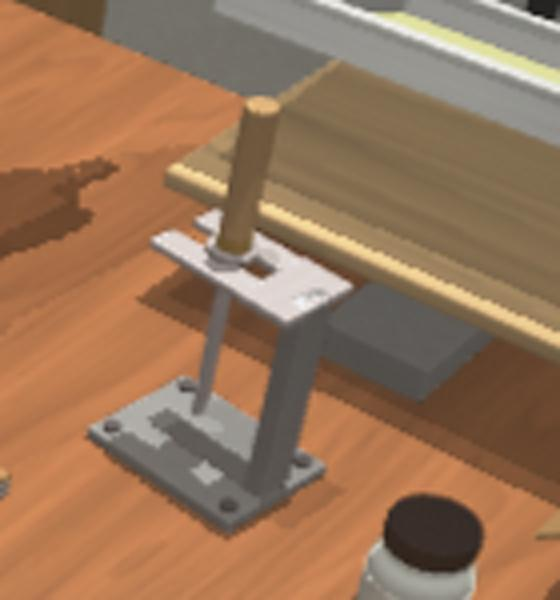

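The crop confirms the choice. The spatula's collar sits on the fork, whose slot opens towards the robot (crop left), rotated about 8° from world x. The tubs, pot and tape measure consistently from both views. I'll rise and align the tool with the world axes.

Emit:
servo_tool(commands=[[[0,0,-0.2],[0,0,-0.05]],[[0,0,-0.4],[0,0,-0.1]],[[0,0,-0.55],[0,0,-0.15]],[[0,0,-0.65],[0,0,-0.1756]],[[0,0,-0.73],[0,0,-0.1756]],[[0,0,-0.73],[0,0,-0.1756]],[[0,0,-0.73],[0,0,-0.1756]]], claw=0)

```text
clock: 1.8
tcp_pos: [0.1838, 0.6494, 0.3996]
orientation: [0.0, 3.142, 0.0]
contact_force: [-0.8, -0.0, -1.1]
grip_width: 0.0852
gripper_force: 0.0
```

```bash
cat > b.py <<'E'
from h import *
from scipy.spatial.transform import Rotation as Ro
o=r.get_obs();print(o['clock'],np.round(o['tcp_pos'],4),np.round(Ro.from_rotvec(o['orientation']).as_matrix(),3).tolist())
d=np.load('c.npz')
for n in('scene','top'):
    P=d[n+'P']
    Q=sel(P,.475,.40,.03,.18,.255);print(n,'h',circ(Q,.011))
    for a,b in((.18,.205),(.205,.23),(.23,.255)):
        Q=sel(P,.475,.40,.03,a,b);print(len(Q),circ(Q,.011)[0] if len(Q)>8 else '')
    Q=sel(P,.475,.40,.15,.154,.1635)
    for lo in np.arange(.42,.56,.01):
        q=Q[(Q[:,0]>lo)&(Q[:,0]<lo+.01)]
        if len(q)>3:
            y=np.sort(q[:,1]);g=np.diff(y);i=g.argmax();print(round(lo,2),len(q),np.round([y[0],y[i],y[i+1],y[-1]],3))
E
python3 b.py
```

```text
1.8 [0.1838 0.6494 0.3996] [[-1.0, 0.0, 0.0], [0.0, 1.0, 0.0], [-0.0, 0.0, -1.0]]
scene h (array([0.47469941, 0.40603084]), np.float64(0.001195001445262054))
79 [0.47480308 0.40588339]
84 [0.47435146 0.40584762]
84 [0.47493138 0.40627373]
0.43 29 [0.378 0.401 0.419 0.431]
0.44 46 [0.377 0.4   0.417 0.439]
0.45 23 [0.375 0.4   0.419 0.424]
0.46 22 [0.374 0.393 0.397 0.397]
0.47 24 [0.373 0.393 0.43  0.435]
0.48 31 [0.371 0.392 0.407 0.437]
0.49 49 [0.368 0.401 0.41  0.435]
0.5 48 [0.366 0.402 0.409 0.432]
0.51 61 [0.365 0.424 0.428 0.432]
0.52 59 [0.364 0.393 0.396 0.43 ]
0.53 64 [0.363 0.426 0.43  0.43 ]
0.54 59 [0.361 0.37  0.375 0.428]
0.55 4 [0.414 0.414 0.424 0.427]
top h (array([0.4756115 , 0.40457059]), np.float64(0.00045100668861997734))
41 [0.47576477 0.40452645]
39 [0.47542183 0.40453455]
47 [0.47561686 0.40462578]
0.43 43 [0.378 0.398 0.418 0.44 ]
0.44 61 [0.376 0.399 0.418 0.441]
0.45 71 [0.375 0.397 0.416 0.439]
0.46 58 [0.374 0.398 0.411 0.437]
0.47 32 [0.373 0.392 0.424 0.435]
0.48 38 [0.372 0.391 0.395 0.395]
0.49 64 [0.369 0.392 0.41  0.43 ]
0.5 75 [0.367 0.402 0.407 0.43 ]
0.51 97 [0.366 0.419 0.421 0.43 ]
0.52 94 [0.364 0.428 0.431 0.431]
0.53 99 [0.362 0.385 0.388 0.428]
0.54 61 [0.363 0.364 0.372 0.426]
```

Emit:
servo_tool(commands=[[[-0.1,-0.1,0],[0,0,0]],[[-0.25,-0.25,0],[0,0,0]],[[-0.4,-0.4,0],[0,0,0]],[[-0.55,-0.54,0],[0,0,0]],[[-0.7,-0.69,0],[0,0,0]],[[-0.85,-0.83,0],[0,0,0]],[[-0.95,-0.93,0],[0,0,0]],[[-1,-0.978,0],[0,0,0]],[[-1,-0.978,0],[0,0,0]],[[-1,-0.978,0],[0,0,0]]])

```text
clock: 2.8
tcp_pos: [0.4329, 0.4053, 0.3986]
orientation: [0.0, -3.14, 0.002]
contact_force: [-0.6, 0.9, 0.0]
grip_width: 0.0856
gripper_force: 0.0
```

Emit:
servo_tool(commands=[[[-0.1,0,0],[0,0,0]],[[-0.165,0,0],[0,0,0]],[[-0.165,0,0],[0,0,0]],[[-0.165,0,0.1],[0,0,0]],[[-0.165,0,0.2],[0,0,0]],[[-0.165,0,0.3],[0,0,0]],[[-0.165,0,0.4],[0,0,0]],[[-0.165,0,0.5],[0,0,0]],[[-0.165,0,0.6],[0,0,0]],[[-0.165,0,0.66],[0,0,0]],[[-0.165,0,0.7],[0,0,0]],[[-0.165,0,0.7],[0,0,0]],[[-0.165,0,0.7],[0,0,0]]])

```text
clock: 4.1
tcp_pos: [0.4753, 0.4056, 0.2259]
orientation: [-0.0, 3.141, 0.002]
contact_force: [0.5, 0.1, 0.1]
grip_width: 0.0857
gripper_force: 0.0
```

Emit:
servo_tool(commands=[[[0,0,0],[0,0,0]],[[0,0,0],[0,0,0]],[[0,0,0],[0,0,0]],[[0,0,0],[0,0,0]],[[0,0,0],[0,0,0]],[[0,0,0],[0,0,0]],[[0,0,0],[0,0,0]],[[0,0,0],[0,0,0]],[[0,0,0],[0,0,0]],[[0,0,0],[0,0,0]],[[0,0,0],[0,0,0]],[[0,0,0],[0,0,0]]], claw=1, squeeze=60)

```text
clock: 5.3
tcp_pos: [0.4753, 0.4053, 0.2255]
orientation: [-0.0, 3.141, 0.001]
contact_force: [-0.6, 0.5, 5.1]
grip_width: 0.0203
gripper_force: 58.6
```

Emit:
servo_tool(commands=[[[0,0,-0.02],[0,0,0]],[[0,0,-0.04],[0,0,0]],[[0,0,-0.06],[0,0,0]],[[0,0,-0.068],[0,0,0]],[[0,0,-0.068],[0,0,0]],[[0.04,0.006,-0.068],[0,0,0]],[[0.09,0.013,-0.068],[0,0,0]],[[0.14,0.02,-0.068],[0,0,0]],[[0.19,0.027,-0.068],[0,0,0]],[[0.24,0.034,-0.068],[0,0,0]],[[0.29,0.041,-0.068],[0,0,0]],[[0.34,0.048,-0.068],[0,0,0]],[[0.38,0.053,-0.068],[0,0,0]],[[0.38,0.053,-0.068],[0,0,0]],[[0.38,0.053,-0.16],[0,0,0]],[[0.38,0.053,-0.26],[0,0,0]],[[0.38,0.053,-0.36],[0,0,0]],[[0.38,0.053,-0.44],[0,0,0]],[[0.38,0.053,-0.44],[0,0,0]],[[0.38,0.053,-0.44],[0,0,0]]])

```text
clock: 7.3
tcp_pos: [0.3804, 0.418, 0.3346]
orientation: [0.001, 3.141, -0.0]
contact_force: [0.0, 0.6, -2.2]
grip_width: 0.0202
gripper_force: 58.8
```

```bash
cat > c.py <<'E'
from h import *
import sys
S={n:cloud(n) for n in("scene","top")};np.savez('c.npz',**{n+k:S[n][i] for n in S for i,k in enumerate('iP')})
o=r.get_obs();t=o['tcp_pos'];print(o['clock'],np.round(t,4),np.round(o['contact_force'],1))
U=dict(T);U.update(wide=(.543,.013,.104,.058),mid=(.527,-.167,.082,.050),narrow=(.543,.142,.062,.044),pot=(.506,-.392,.074,.085))
tubs(S,U,.075)
if 'sp' in sys.argv:
  for n,(im,P) in S.items():
    print(n)
    for a,b,R in((-.01,.05,.011),(-.09,-.07,.005),(-.135,-.125,.005),(-.165,-.155,.001),(-.20,-.17,.001)):
        Q=sel(P,t[0],t[1],.05,t[2]+a,t[2]+b)
        if len(Q)>3:print(a,len(Q),np.round(circ(Q,R)[0],4),np.round(Q[:,2].min()-t[2],4))
    E=r.mark_of(n,'spatula_tip');E and print('tip',E[0]['uv'],P[int(E[0]['uv'][1]),int(E[0]['uv'][0])])
E
python3 c.py sp
```

```text
7.4 [0.3798 0.4176 0.3335] [-0.5 -0.3 -1.8]
wide scene 485 [0.543  0.0131] res 0.0015 z95 0.061
wide top 319 [0.5421 0.0132] res 0.0016 z95 0.0626
mid scene 453 [ 0.5276 -0.1675] res 0.0015 z95 0.0532
mid top 251 [ 0.5265 -0.1672] res 0.0017 z95 0.0536
narrow scene 252 [0.5433 0.1436] res 0.0016 z95 0.0472
narrow top 181 [0.5427 0.1435] res 0.0017 z95 0.0482
pot scene 506 [ 0.5062 -0.3924] res 0.0012 z95 0.0878
pot top 211 [ 0.5057 -0.3924] res 0.0014 z95 0.0888
scene
-0.01 291 [0.3806 0.4119] -0.0093
-0.09 30 [0.3804 0.4175] -0.0899
-0.135 16 [0.3833 0.4165] -0.135
-0.165 17 [0.3807 0.4173] -0.1648
-0.2 30 [0.3807 0.4181] -0.193
tip [407.3, 131.1] [0.25105271 0.61909259 0.00201264]
top
-0.2 8 [0.3798 0.4122] -0.1869
tip [158.0, 269.6] [0.38129187 0.46247871 0.00291658]
```

Emit:
servo_tool(commands=[[[0,-0.06,0],[0,0,0]],[[0,-0.16,0],[0,0,0]],[[0,-0.28,0],[0,0,0]],[[-0.03,-0.42,0],[0,0,0]],[[-0.06,-0.56,0],[0,0,0]],[[-0.1,-0.7,0],[0,0,0]],[[-0.15,-0.82,0],[0,0,0]],[[-0.18,-0.92,0],[0,0,0]],[[-0.2,-0.98,0],[0,0,0]],[[-0.2,-1,0],[0,0,0]],[[-0.2,-1,0],[0,0,0]]])

```text
clock: 8.6
tcp_pos: [0.4297, 0.1673, 0.3349]
orientation: [-0.002, -3.141, -0.0]
contact_force: [-0.4, 0.5, -1.1]
grip_width: 0.0203
gripper_force: 58.9
```

Emit:
servo_tool(commands=[[[-0.05,-0.08,0],[0,0,0]],[[-0.15,-0.2,0],[0,0,0]],[[-0.25,-0.34,0],[0,0,0]],[[-0.35,-0.48,0],[0,0,0]],[[-0.42,-0.58,0],[0,0,0]],[[-0.449,-0.62,0],[0,0,0]],[[-0.449,-0.62,0],[0,0,0]],[[-0.449,-0.62,0.08],[0,0,0]],[[-0.449,-0.62,0.2],[0,0,0]],[[-0.449,-0.62,0.2],[0,0,0]],[[-0.449,-0.62,0.2],[0,0,0]]])

```text
clock: 9.7
tcp_pos: [0.5417, 0.0151, 0.2852]
orientation: [0.004, -3.14, -0.001]
contact_force: [0.5, -0.2, -0.1]
grip_width: 0.0205
gripper_force: 58.9
```

```bash
python3 c.py sp
```

```text
9.8 [0.5429 0.0144 0.2865] [ 0.   0.1 -0.6]
wide scene 462 [0.543  0.0131] res 0.0014 z95 0.0612
wide top 0
mid scene 443 [ 0.5277 -0.1675] res 0.0014 z95 0.0533
mid top 248 [ 0.5265 -0.1672] res 0.0017 z95 0.0541
narrow scene 253 [0.5434 0.1438] res 0.0015 z95 0.0468
narrow top 119 [0.5426 0.1442] res 0.0017 z95 0.048
pot scene 503 [ 0.5063 -0.3924] res 0.0011 z95 0.0883
pot top 215 [ 0.5058 -0.3923] res 0.0012 z95 0.0883
scene
-0.01 424 [0.542  0.0106] -0.0098
-0.09 26 [0.5408 0.0159] -0.0899
-0.135 23 [0.5397 0.0146] -0.1339
-0.165 22 [0.542  0.0135] -0.1648
-0.2 45 [0.5418 0.0151] -0.1957
tip [355.8, 251.4] [0.50894113 0.04810488 0.0535603 ]
top
```

Emit:
servo_tool(commands=[[[0,0,0.06],[0,0,0]],[[0,0,0.14],[0,0,0]],[[0,0,0.22],[0,0,0]],[[0,0,0.28],[0,0,0]],[[0,0,0.306],[0,0,0]],[[0,0,0.306],[0,0,0]],[[0,0,0.306],[0,0,0]],[[0,0,0.306],[0,0,0]],[[0,0,0.306],[0,0,0]],[[0,0,0.306],[0,0,0]],[[0,0,0.306],[0,0,0]],[[0,0,0.306],[0,0,0]]])

```text
clock: 11.1
tcp_pos: [0.5424, 0.0133, 0.2086]
orientation: [-0.0, 3.141, 0.0]
contact_force: [-0.8, -0.1, -1.0]
grip_width: 0.0202
gripper_force: 58.9
```

Emit:
servo_tool(commands=[[[0,0,-0.06],[0,0,0]],[[0,0,-0.18],[0,0,0]],[[0,0,-0.3],[0,0,0]],[[0,0,-0.42],[0,0,0]],[[0,0,-0.48],[0,0,0]],[[0.02,-0.1,-0.48],[0,0,0]],[[0.03,-0.24,-0.48],[0,0,0]],[[0.045,-0.38,-0.48],[0,0,0]],[[0.06,-0.52,-0.48],[0,0,0]],[[0.06,-0.64,-0.48],[0,0,0]],[[0.06,-0.722,-0.48],[0,0,0]],[[0.06,-0.722,-0.48],[0,0,0]],[[0.06,-0.722,-0.3],[0,0,0]],[[0.06,-0.722,-0.3],[0,0,0]]])

```text
clock: 12.5
tcp_pos: [0.5243, -0.1651, 0.279]
orientation: [0.002, -3.133, -0.003]
contact_force: [-1.3, 0.6, -2.5]
grip_width: 0.02
gripper_force: 59.0
```

```bash
python3 c.py
```

```text
12.6 [ 0.527  -0.1662  0.2834] [-0.4  0.6 -0.8]
wide scene 498 [0.543  0.0131] res 0.0014 z95 0.061
wide top 319 [0.5422 0.0132] res 0.0017 z95 0.0621
mid scene 429 [ 0.5276 -0.1675] res 0.0014 z95 0.0531
mid top 111 [ 0.5266 -0.1666] res 0.0016 z95 0.054
narrow scene 250 [0.5435 0.1438] res 0.0017 z95 0.0472
narrow top 181 [0.5426 0.1434] res 0.0018 z95 0.048
pot scene 510 [ 0.5062 -0.3924] res 0.0011 z95 0.088
pot top 209 [ 0.5057 -0.3925] res 0.0013 z95 0.0886
```

Emit:
servo_tool(commands=[[[0,0,0.06],[0,0,0]],[[0,0,0.14],[0,0,0]],[[0,0,0.22],[0,0,0]],[[0,0,0.28],[0,0,0]],[[0,0,0.3],[0,0,0]],[[0,0,0.3],[0,0,0]],[[0,0,0.3],[0,0,0]],[[0,0,0.3],[0,0,0]],[[0,0,0.3],[0,0,0]],[[0,0,0.3],[0,0,0]],[[0,0,0.3],[0,0,0]],[[0,0,0.3],[0,0,0]]])

```text
clock: 13.8
tcp_pos: [0.5273, -0.1672, 0.2086]
orientation: [-0.0, 3.141, 0.0]
contact_force: [-0.0, -0.8, -0.8]
grip_width: 0.0198
gripper_force: 59.0
```

Emit:
servo_tool(commands=[[[0,0,-0.06],[0,0,0]],[[0,0,-0.18],[0,0,0]],[[0,0,-0.3],[0,0,0]],[[0,0,-0.42],[0,0,0]],[[0,0,-0.48],[0,0,0]],[[-0.01,0.1,-0.48],[0,0,0]],[[-0.02,0.24,-0.48],[0,0,0]],[[-0.03,0.38,-0.48],[0,0,0]],[[-0.04,0.54,-0.48],[0,0,0]],[[-0.05,0.7,-0.48],[0,0,0]],[[-0.06,0.84,-0.48],[0,0,0]],[[-0.062,0.94,-0.48],[0,0,0]],[[-0.062,0.94,-0.48],[0,0,0]]])

```text
clock: 15.1
tcp_pos: [0.5425, 0.0728, 0.328]
orientation: [0.011, -3.141, -0.002]
contact_force: [0.6, 0.8, -1.0]
grip_width: 0.0198
gripper_force: 59.0
```

Emit:
servo_tool(commands=[[[0,0.1,0],[0,0,0]],[[0,0.2,0],[0,0,0]],[[0,0.28,0],[0,0,0]],[[0,0.304,0],[0,0,0]],[[0,0.304,0.08],[0,0,0]],[[0,0.304,0.18],[0,0,0]],[[0,0.304,0.18],[0,0,0]],[[0,0.304,0.18],[0,0,0]]])

```text
clock: 15.9
tcp_pos: [0.5429, 0.1424, 0.2838]
orientation: [-0.003, -3.141, 0.001]
contact_force: [-0.3, -0.1, -0.4]
grip_width: 0.0203
gripper_force: 59.0
```

```bash
python3 c.py
```

```text
16.0 [0.5437 0.1432 0.2849] [ 0.5 -1.1 -1.4]
wide scene 503 [0.5433 0.013 ] res 0.0015 z95 0.0611
wide top 310 [0.5423 0.0133] res 0.0018 z95 0.062
mid scene 456 [ 0.5276 -0.1674] res 0.0015 z95 0.0531
mid top 248 [ 0.5264 -0.1672] res 0.0017 z95 0.054
narrow scene 248 [0.5434 0.144 ] res 0.0015 z95 0.047
narrow top 106 [0.5425 0.1427] res 0.0016 z95 0.0486
pot scene 510 [ 0.5062 -0.3923] res 0.0012 z95 0.088
pot top 215 [ 0.5057 -0.3922] res 0.0013 z95 0.0892
```

Emit:
servo_tool(commands=[[[0,0,0.06],[0,0,0]],[[0,0,0.14],[0,0,0]],[[0,0,0.22],[0,0,0]],[[0,0,0.28],[0,0,0]],[[0,0,0.3],[0,0,0]],[[0,0,0.3],[0,0,0]],[[0,0,0.3],[0,0,0]],[[0,0,0.3],[0,0,0]],[[0,0,0.3],[0,0,0]],[[0,0,0.3],[0,0,0]],[[0,0,0.3],[0,0,0]],[[0,0,0.3],[0,0,0]]])

```text
clock: 17.2
tcp_pos: [0.5428, 0.1438, 0.2086]
orientation: [-0.0, 3.142, 0.0]
contact_force: [0.4, -0.7, -1.5]
grip_width: 0.0201
gripper_force: 59.0
```

Emit:
servo_tool(commands=[[[0,0,-0.06],[0,0,0]],[[0,0,-0.18],[0,0,0]],[[0,0,-0.3],[0,0,0]],[[0,0,-0.42],[0,0,0]],[[0,0,-0.54],[0,0,0]],[[0.01,-0.1,-0.54],[0,0,0]],[[0.02,-0.24,-0.54],[0,0,0]],[[0.03,-0.38,-0.54],[0,0,0]],[[0.04,-0.54,-0.54],[0,0,0]],[[0.05,-0.7,-0.54],[0,0,0]],[[0.06,-0.86,-0.54],[0,0,0]],[[0.07,-1,-0.54],[0,0,0]]])

```text
clock: 18.4
tcp_pos: [0.5247, -0.1086, 0.3437]
orientation: [0.002, 3.141, -0.0]
contact_force: [0.2, 1.0, -0.6]
grip_width: 0.0203
gripper_force: 59.1
```

Emit:
servo_tool(commands=[[[0.01,-0.14,0],[0,0,0]],[[0.02,-0.28,0],[0,0,0]],[[0.03,-0.42,0],[0,0,0]],[[0.04,-0.56,0],[0,0,0]],[[0.05,-0.7,0],[0,0,0]],[[0.06,-0.84,0],[0,0,0]],[[0.07,-0.94,0],[0,0,0]],[[0.077,-1,0],[0,0,0]],[[0.077,-1,0],[0,0,0]]])

```text
clock: 19.3
tcp_pos: [0.505, -0.3583, 0.3433]
orientation: [-0.005, -3.141, 0.001]
contact_force: [0.5, 1.1, -0.7]
grip_width: 0.0197
gripper_force: 59.0
```

Emit:
servo_tool(commands=[[[0,-0.08,0],[0,0,0]],[[0,-0.142,0],[0,0,0]],[[0,-0.142,0],[0,0,0]],[[0,-0.142,0],[0,0,0]],[[0,-0.142,0],[0,0,0]]])

```text
clock: 19.8
tcp_pos: [0.5066, -0.3906, 0.3434]
orientation: [-0.002, 3.141, 0.001]
contact_force: [0.6, 0.5, -0.4]
grip_width: 0.0201
gripper_force: 59.1
```

```bash
python3 c.py
```

```text
19.9 [ 0.5065 -0.3907  0.3435] [-0.5 -0.5 -1.7]
wide scene 493 [0.5431 0.0129] res 0.0015 z95 0.0612
wide top 316 [0.5423 0.0131] res 0.0018 z95 0.062
mid scene 449 [ 0.5276 -0.1677] res 0.0014 z95 0.0533
mid top 246 [ 0.5265 -0.1672] res 0.0017 z95 0.0536
narrow scene 248 [0.5434 0.1439] res 0.0018 z95 0.047
narrow top 180 [0.5426 0.1434] res 0.0018 z95 0.0479
pot scene 513 [ 0.5062 -0.3923] res 0.0011 z95 0.0879
pot top 202 [ 0.5057 -0.3922] res 0.0014 z95 0.0891
```

Emit:
servo_tool(commands=[[[0,-0.004,0.06],[0,0,0]],[[0,-0.006,0.16],[0,0,0]],[[0,-0.006,0.26],[0,0,0]],[[0,-0.006,0.36],[0,0,0]],[[0,-0.006,0.45],[0,0,0]],[[0,-0.006,0.51],[0,0,0]],[[0,-0.006,0.535],[0,0,0]],[[0,-0.006,0.535],[0,0,0]],[[0,-0.006,0.535],[0,0,0]],[[0,-0.006,0.535],[0,0,0]],[[0,-0.006,0.535],[0,0,0]],[[0,-0.006,0.535],[0,0,0]],[[0,-0.006,0.535],[0,0,0]],[[0,-0.006,0.535],[0,0,0]]])

```text
clock: 21.3
tcp_pos: [0.5061, -0.3932, 0.2099]
orientation: [-0.0, 3.141, -0.0]
contact_force: [-0.1, -0.8, -2.2]
grip_width: 0.0202
gripper_force: 59.1
```

Emit:
servo_tool(commands=[[[0,0,-0.1],[0,0,0]],[[0,0,-0.22],[0,0,0]],[[0,0,-0.34],[0,0,0]],[[0,0,-0.46],[0,0,0]],[[0,0,-0.535],[0,0,0]],[[0,0,-0.535],[0,0,0]],[[0,0.1,-0.535],[0,0,0]],[[0,0.24,-0.535],[0,0,0]],[[0,0.4,-0.535],[0,0,0]],[[0,0.56,-0.535],[0,0,0]],[[0,0.72,-0.535],[0,0,0]],[[0,0.88,-0.535],[0,0,0]],[[0,1,-0.535],[0,0,0]]])

```text
clock: 22.6
tcp_pos: [0.5054, -0.1401, 0.342]
orientation: [0.004, -3.14, -0.002]
contact_force: [-0.1, 0.1, -1.7]
grip_width: 0.02
gripper_force: 59.1
```

Emit:
servo_tool(commands=[[[0.02,0.12,0],[0,0,0]],[[0.06,0.26,0],[0,0,0]],[[0.1,0.42,0],[0,0,0]],[[0.16,0.58,0],[0,0,0]],[[0.22,0.74,0],[0,0,0]],[[0.28,0.88,0],[0,0,0]],[[0.32,1,0],[0,0,0]]])

```text
clock: 23.3
tcp_pos: [0.4241, 0.1086, 0.3422]
orientation: [0.003, -3.14, 0.0]
contact_force: [0.6, 0.4, -1.4]
grip_width: 0.0201
gripper_force: 59.1
```

Emit:
servo_tool(commands=[[[0.04,0.14,0],[0,0,0]],[[0.08,0.28,0],[0,0,0]],[[0.12,0.44,0],[0,0,0]],[[0.16,0.6,0],[0,0,0]],[[0.18,0.74,0],[0,0,0]],[[0.18,0.88,0],[0,0,0]],[[0.18,0.97,0],[0,0,0]],[[0.18,1,0],[0,0,0]],[[0.18,1,0],[0,0,0]],[[0.18,1,0],[0,0,0]]])

```text
clock: 24.3
tcp_pos: [0.3813, 0.3552, 0.3429]
orientation: [-0.002, -3.141, 0.002]
contact_force: [0.6, 0.3, -1.6]
grip_width: 0.0201
gripper_force: 59.1
```

Emit:
servo_tool(commands=[[[0,0.1,0],[0,0,0]],[[0,0.2,0],[0,0,0]],[[0,0.25,0],[0,0,0]],[[0,0.25,0.1],[0,0,0]],[[0,0.25,0.2],[0,0,0]],[[0,0.25,0.3],[0,0,0]],[[0,0.25,0.37],[0,0,0]],[[0,0.25,0.4],[0,0,0]],[[0,0.25,0.4],[0,0,0]],[[0,0.25,0.4],[0,0,0]],[[0,0.25,0.4],[0,0,0]]])

```text
clock: 25.4
tcp_pos: [0.3817, 0.4196, 0.2448]
orientation: [0.0, 3.14, 0.003]
contact_force: [0.5, -1.1, -0.7]
grip_width: 0.02
gripper_force: 59.2
```

```bash
python3 c.py sp | grep -v pot
```

```text
25.5 [0.3815 0.4196 0.2445] [-0.   0.6 -0.8]
wide scene 502 [0.5431 0.0129] res 0.0015 z95 0.061
wide top 314 [0.5422 0.0132] res 0.0017 z95 0.0618
mid scene 451 [ 0.5275 -0.1675] res 0.0015 z95 0.0533
mid top 250 [ 0.5264 -0.1672] res 0.0017 z95 0.0544
narrow scene 252 [0.5434 0.144 ] res 0.0015 z95 0.0473
narrow top 180 [0.5426 0.1434] res 0.0017 z95 0.0479
scene
-0.01 256 [0.3822 0.4133] -0.0097
-0.09 23 [0.3828 0.4199] -0.0896
-0.135 14 [0.3816 0.4193] -0.1349
-0.165 13 [0.3826 0.4179] -0.1641
-0.2 26 [0.3822 0.4195] -0.1953
tip [401.1, 160.4] [0.33217637 0.47619915 0.00120229]
top
-0.01 5 [0.3781 0.4121] 0.0042
tip [199.9, 164.7] [0.65681814 0.33626957 0.07580413]
```

Emit:
servo_tool(commands=[[[-0.04,-0.006,0],[0,0,0]],[[-0.09,-0.014,0],[0,0,0]],[[-0.14,-0.021,0],[0,0,0]],[[-0.19,-0.029,0],[0,0,0]],[[-0.24,-0.036,0],[0,0,0]],[[-0.29,-0.044,0],[0,0,0]],[[-0.34,-0.052,0],[0,0,0]],[[-0.375,-0.057,0],[0,0,0]],[[-0.375,-0.057,0],[0,0,0]],[[-0.375,-0.057,0],[0,0,0]],[[-0.375,-0.057,0.02],[0,0,0]],[[-0.375,-0.057,0.04],[0,0,0]],[[-0.375,-0.057,0.06],[0,0,0]],[[-0.375,-0.057,0.07],[0,0,0]],[[-0.375,-0.057,0.074],[0,0,0]],[[-0.375,-0.057,0.074],[0,0,0]],[[-0.375,-0.057,0.074],[0,0,0]]])

```text
clock: 27.3
tcp_pos: [0.4748, 0.405, 0.2255]
orientation: [-0.0, 3.142, 0.0]
contact_force: [-0.4, -2.0, 4.3]
grip_width: 0.0198
gripper_force: 59.9
```

```bash
python3 c.py sp | sed -n '1p;10,20p'; python3 -c "
import numpy as np,cv2
im=np.load('c.npz')['scenei'][80:230,380:520,::-1];cv2.imwrite('pics/crop2.png',cv2.resize(im,None,fx=4,fy=4,interpolation=2))"
```

```text
27.4 [0.4748 0.405  0.2255] [-1.1 -1.2  5.7]
scene
-0.01 261 [0.475  0.3986] -0.0097
-0.135 14 [0.4705 0.4027] -0.1343
-0.165 15 [0.4737 0.4041] -0.1643
-0.2 26 [0.4733 0.4039] -0.1928
tip [440.0, 142.6] [0.48369346 0.3997682  0.16956801]
top
-0.01 30 [0.4565 0.3964] -0.009
-0.09 4 [0.4619 0.3873] -0.0719
-0.2 6 [0.4729 0.3996] -0.1953
```

View pics/crop2.png

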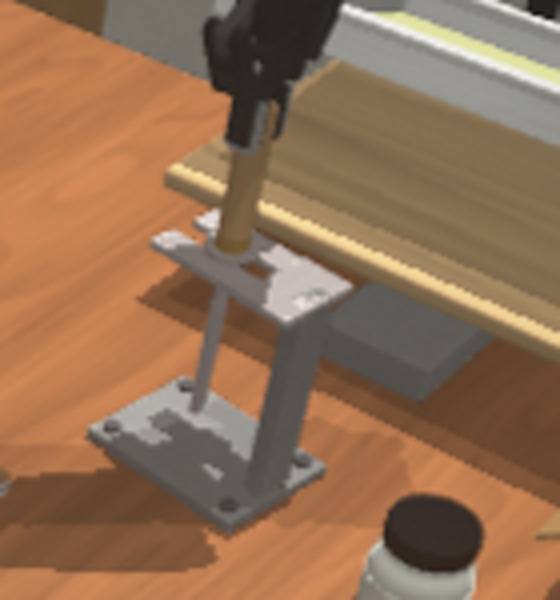

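The collar rests on the fork at the original spot, and the contact is about 5 N. I'll release it and rise.

Emit:
servo_tool(commands=[[[0,0,0],[0,0,0]],[[0,0,0],[0,0,0]],[[0,0,0],[0,0,0]],[[0,0,0],[0,0,0]],[[0,0,0],[0,0,0]],[[0,0,0],[0,0,0]],[[0,0,0],[0,0,0]],[[0,0,0],[0,0,0]],[[0,0,-0.05],[0,0,0]],[[0,0,-0.15],[0,0,0]],[[0,0,-0.25],[0,0,0]],[[0,0,-0.35],[0,0,0]],[[0,0,-0.45],[0,0,0]],[[0,0,-0.55],[0,0,0]],[[0,0,-0.6],[0,0,0]],[[0,0,-0.6],[0,0,0]],[[0,0,-0.6],[0,0,0]]], claw=0)

```text
clock: 29.2
tcp_pos: [0.4746, 0.4048, 0.3743]
orientation: [0.0, -3.141, 0.001]
contact_force: [0.2, -0.8, -0.5]
grip_width: 0.0856
gripper_force: 0.0
```

Emit:
servo_tool(commands=[[[0.1,-0.14,0],[0,0,0]],[[0.2,-0.28,0],[0,0,0]],[[0.3,-0.44,0],[0,0,0]],[[0.3,-0.6,0],[0,0,0]],[[0.3,-0.78,0],[0,0,0]],[[0.3,-0.9,0],[0,0,0]],[[0.3,-1,0],[0,0,0]],[[0.3,-1,0],[0,0,0]]], claw=0.5)

```text
clock: 30.0
tcp_pos: [0.3994, 0.1511, 0.3739]
orientation: [-0.008, -3.14, 0.002]
contact_force: [0.6, 0.5, 0.6]
grip_width: 0.0427
gripper_force: 0.0
```

```bash
python3 a.py|grep -v fork; python3 c.py|head -1;python3 -c "
import numpy as np,cv2
im=np.load('c.npz')['scenei'][...,::-1];cv2.imwrite('pics/s3.png',im)"
```

```text
wide scene 486 [0.5431 0.013 ] res 0.0014 z95 0.0613
wide top 314 [0.5422 0.0132] res 0.0017 z95 0.0622
mid scene 454 [ 0.5276 -0.1674] res 0.0014 z95 0.0533
mid top 246 [ 0.5265 -0.1672] res 0.0017 z95 0.054
narrow scene 349 [0.543  0.1414] res 0.0029 z95 0.0481
narrow top 197 [0.5428 0.1428] res 0.0018 z95 0.0485
pot scene 507 [ 0.5063 -0.3924] res 0.0011 z95 0.088
pot top 212 [ 0.5058 -0.3923] res 0.0013 z95 0.0886
scene handle 251 [0.4784 0.3985 0.2239] 0.261321812889187
scene handletop 68 [0.4775 0.4006 0.2629]
scene base 1221 ((470.4270324707031, 394.9273681640625), (230.69908142089844, 222.8582305908203), 29.47811508178711) 0.010934928661706311
scene tape 3866 ((670.5208129882812, 17.201461791992188), (463.178466796875, 191.35580444335938), 86.9288101196289) 0.0025
top handle 0 [nan nan nan] 0
top handletop 0 [nan nan nan]
top base 5 ((584.3550415039062, 420.5717468261719), (5.1037917137146, 24.795352935791016), 27.2457275390625) 0.004776548651072465
top tape 2576 ((671.8780517578125, 16.144088745117188), (460.8123779296875, 194.92037963867188), 86.91085052490234) 0.0021
30.2 [0.3994 0.156  0.3743] [-0.2  0.2 -0.2]a.py:8: RuntimeWarning: Mean of empty slice
  Q=sel(P,.473,.40,.06,.185,.262);print(n,'handle',len(Q),np.round(np.nanmean(Q,0),4),Q[:,2].max() if len(Q) else 0)
a.py:9: RuntimeWarning: Mean of empty slice
  Q=sel(P,.473,.40,.06,.255,.28);print(n,'handletop',len(Q),np.round(np.nanmean(Q,0),4))
```

View pics/s3.png

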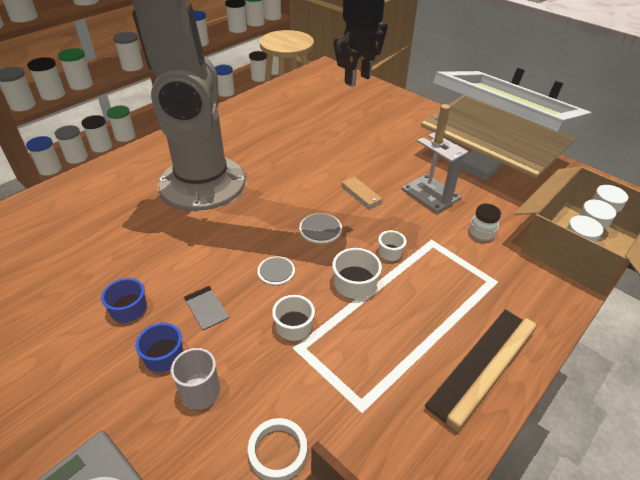

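The spatula is back on the rack at scene (440,145), and no tub has moved. I'll push the narrow tub first, with the fingers half open as a cradle and tilted 12° so that the tips touch low.

Emit:
servo_tool(commands=[[[-0.1,-0.02,0.05],[0,-0.03,0]],[[-0.2,-0.05,0.2],[0,-0.07,0]],[[-0.302,-0.05,0.36],[0,-0.11,0]],[[-0.302,-0.05,0.52],[0,-0.1333,0]],[[-0.302,-0.05,0.68],[0,-0.1333,0]],[[-0.302,-0.05,0.82],[0,-0.1333,0]],[[-0.302,-0.05,0.9],[0,-0.1333,0]],[[-0.302,-0.05,0.9],[0,-0.1333,0]],[[-0.302,-0.05,0.9],[0,-0.1333,0]],[[-0.302,-0.05,0.9],[0,-0.1333,0]]])

```text
clock: 31.2
tcp_pos: [0.4763, 0.1435, 0.1512]
orientation: [-0.001, 2.93, 0.002]
contact_force: [0.8, -0.1, 0.0]
grip_width: 0.0427
gripper_force: 0.0
```

```bash
cat > p.py <<'E'
from h import *
import sys
from scipy.spatial.transform import Rotation as Ro
# usage: p.py X Y Z ... -> tool units for successive world targets from the present pose
o=r.get_obs();t=o['tcp_pos'];M=Ro.from_rotvec(o['orientation']).as_matrix()
print(np.round(t,4),np.round(M,3).tolist(),np.round(o['contact_force'],1))
for a in sys.argv[1:]:print(a,np.round(M.T@(np.array(eval(a))-t)/.25,3))
E
python3 c.py|grep -v pot; python3 p.py .475,.1435,.034 .6335,.1435,.034
```

```text
31.3 [0.4762 0.1432 0.1513] [ 0.4 -0.6  0.4]
wide scene 498 [0.543  0.0131] res 0.0014 z95 0.0609
wide top 316 [0.5422 0.0132] res 0.0017 z95 0.062
mid scene 454 [ 0.5275 -0.1674] res 0.0014 z95 0.0533
mid top 251 [ 0.5265 -0.1672] res 0.0018 z95 0.0538
narrow scene 247 [0.5435 0.1437] res 0.0017 z95 0.0471
narrow top 180 [0.5427 0.1435] res 0.0018 z95 0.0482
[0.4762 0.1432 0.1513] [[-0.978, -0.0, 0.21], [-0.0, 1.0, 0.002], [-0.21, 0.001, -0.978]] [ 0.4 -0.6  0.4]
.475,.1435,.034 [0.103 0.    0.458]
.6335,.1435,.034 [-0.517  0.     0.591]
```

Emit:
servo_tool(commands=[[[0.02,0,0.1],[0,0,0]],[[0.05,0,0.22],[0,0,0]],[[0.08,0,0.34],[0,0,0]],[[0.095,0,0.42],[0,0,0]],[[0.103,0,0.458],[0,0,0]],[[0.103,0,0.458],[0,0,0]],[[0.103,0,0.458],[0,0,0]]])

```text
clock: 32.0
tcp_pos: [0.4747, 0.1429, 0.0336]
orientation: [0.0, 2.931, 0.001]
contact_force: [-0.2, -0.3, -0.4]
grip_width: 0.0426
gripper_force: 0.0
```

Emit:
servo_tool(commands=[[[-0.04,0,0.009],[0,0,0]],[[-0.08,0,0.017],[0,0,0]],[[-0.12,0,0.026],[0,0,0]],[[-0.16,0,0.034],[0,0,0]],[[-0.2,0,0.043],[0,0,0]],[[-0.24,0,0.051],[0,0,0]],[[-0.28,0,0.06],[0,0,0]],[[-0.32,0,0.068],[0,0,0]],[[-0.36,0,0.077],[0,0,0]],[[-0.36,0,0.077],[0,0,0]],[[-0.36,0,0.077],[0,0,0]]])

```text
clock: 33.1
tcp_pos: [0.5658, 0.1424, 0.0323]
orientation: [0.0, 2.933, -0.0]
contact_force: [0.3, -0.2, -0.2]
grip_width: 0.0424
gripper_force: 0.0
```

```bash
cat > f.py <<'E'
from h import *
import sys
# f.py name x y : rim fit of one tub near x,y in both views ; 'all' -> given guesses
D=dict(wide=(.104,.058),mid=(.082,.05),narrow=(.062,.044),pot=(.074,.085))
S={n:cloud(n) for n in("scene","top")};np.savez('c.npz',**{n+k:S[n][i] for n in S for i,k in enumerate('iP')})
for a in sys.argv[1:]:
    k,x,y=a.split(',');tubs(S,{k:(float(x),float(y),*D[k])},D[k][0]/2+.018)
E
python3 f.py narrow,.605,.1435 wide,.543,.013 mid,.527,-.167; python3 p.py .6335,.1435,.034
```

```text
narrow scene 59 [0.544  0.1435] res 0.0012 z95 0.0475
narrow top 0
wide scene 495 [0.543 0.013] res 0.0013 z95 0.0612
wide top 317 [0.5422 0.0133] res 0.0016 z95 0.0619
mid scene 442 [ 0.5277 -0.1675] res 0.0015 z95 0.0534
mid top 251 [ 0.5264 -0.1673] res 0.0016 z95 0.0539
[0.5653 0.1425 0.0323] [[-0.978, -0.0, 0.207], [-0.0, 1.0, -0.0], [-0.207, -0.0, -0.978]] [ 0.3  0.1 -0.6]
.6335,.1435,.034 [-0.268  0.004  0.05 ]
```

```bash
python3 -c "
import numpy as np,cv2
im=np.load('c.npz')['scenei'][170:320,300:500,::-1];cv2.imwrite('pics/s4.png',cv2.resize(im,None,fx=4,fy=4,interpolation=2))"
```

```text
(no output)
```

View pics/s4.png

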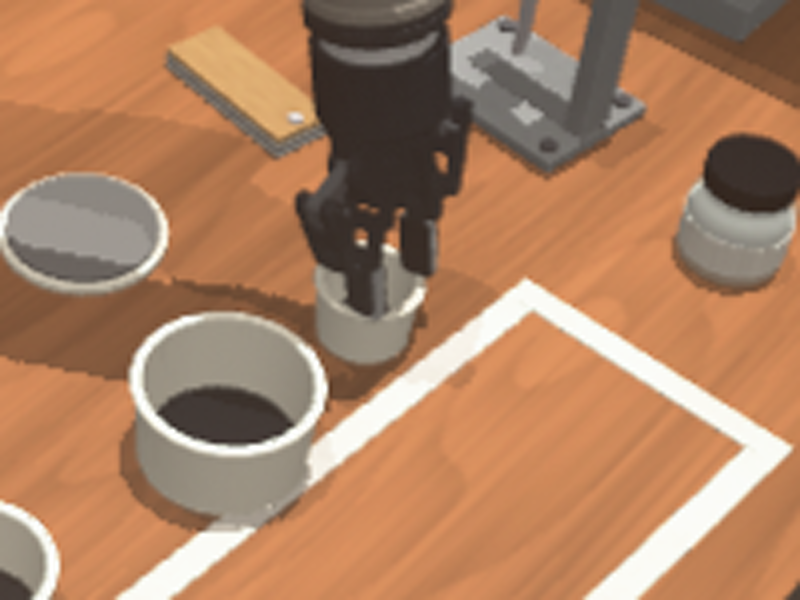

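```bash
python3 - <<'E'
from h import *
P=np.load('c.npz')['sceneP'];m=r.camera_model('scene');E=np.linalg.inv(np.array(m['extrinsics']))
def pj(p):
    q=E@[*p,1];return np.round([((q[0]/q[2]*m['fx']+m['cx'])-300)*4,((q[1]/q[2]*m['fy']+m['cy'])-170)*4])
t=r.get_obs()['tcp_pos']
print('tcp',pj(t),'tipsL/R',[pj(t+[.004,s,-.0186]) for s in(.028,-.028)],'tub rim c',pj([.543,.1435,.044]))
for c in((370,305),(365,280),(418,265),(425,240),(372,315),(370,340)):
    print(c,np.round(P[170+c[1]//4,300+c[0]//4],3))
im=np.load('c.npz')['scenei'];k=(im.max(-1)<70)&(np.hypot(P[...,0]-t[0],P[...,1]-t[1])<.07);Q=P[k]
for a in np.arange(0,.12,.01):
    q=Q[(Q[:,2]>=a)&(Q[:,2]<a+.01)]
    if len(q):print(round(a,2),len(q),np.round(q.min(0),3),np.round(q.max(0),3))
E
python3 f.py narrow,.543,.1435
```

```text
tcp [395. 314.] tipsL/R [array([424., 315.]), array([368., 364.])] tub rim c [368. 281.]
(370, 305) [0.564 0.114 0.06 ]
(365, 280) [0.562 0.108 0.082]
(418, 265) [0.561 0.164 0.056]
(425, 240) [0.563 0.166 0.075]
(372, 315) [0.566 0.114 0.055]
(370, 340) [0.56  0.126 0.019]
0.04 2 [0.553 0.164 0.049] [0.557 0.165 0.049]
0.05 22 [0.552 0.109 0.051] [0.567 0.167 0.06 ]
0.06 45 [0.548 0.105 0.06 ] [0.568 0.168 0.07 ]
0.07 44 [0.546 0.107 0.07 ] [0.565 0.167 0.08 ]
0.08 36 [0.543 0.106 0.08 ] [0.563 0.168 0.09 ]
0.09 62 [0.54  0.089 0.091] [0.566 0.185 0.1  ]
0.1 91 [0.537 0.086 0.1  ] [0.565 0.193 0.11 ]
0.11 95 [0.534 0.082 0.11 ] [0.565 0.197 0.12 ]
narrow scene 157 [0.5437 0.1433] res 0.0015 z95 0.0477
narrow top 19
```

Emit:
servo_tool(commands=[[[-0.02,0,-0.1],[0,0,0]],[[-0.04,0,-0.2],[0,0,0]],[[-0.06,0,-0.3],[0,0,0]],[[-0.083,0,-0.391],[0,0,0]],[[0.12,0,-0.43],[0,0,0]],[[0.3,0,-0.47],[0,0,0]],[[0.3,0,-0.47],[0,0,0]],[[0.3,0,-0.47],[0,0,0]]])

```text
clock: 34.1
tcp_pos: [0.467, 0.1428, 0.132]
orientation: [-0.002, 2.932, 0.001]
contact_force: [0.7, -0.4, -0.3]
grip_width: 0.0426
gripper_force: 0.0
```

```bash
cat > g.py <<'E'
from h import *
o=r.get_obs();t=o['tcp_pos'];print(np.round(t,4),o['grip_width'],np.round(o['orientation'],3))
for n in('scene','top'):
    im,P=cloud(n)
    k=(np.hypot(P[...,0]-t[0],P[...,1]-t[1])<.07)&(P[...,2]>.065)&(P[...,2]<t[2]+.06);Q=P[k]-t
    print(n)
    for a in np.arange(-.06,.06,.008):
        q=Q[(Q[:,2]>=a)&(Q[:,2]<a+.008)]
        if len(q):print(round(a,3),len(q),np.round(q.min(0),3),np.round(q.max(0),3))
    if n=='scene':
        m=r.camera_model(n);q=np.linalg.inv(np.array(m['extrinsics']))@[*t,1];u=int(q[0]/q[2]*m['fx']+m['cx']);v=int(q[1]/q[2]*m['fy']+m['cy'])
        c=im[v-70:v+50,u-80:u+80,::-1].copy();cv2.circle(c,(80,70),2,(0,0,255),-1);cv2.imwrite('pics/g1.png',cv2.resize(c,None,fx=4,fy=4))
E
python3 g.py
```

```text
[0.467  0.1428 0.132 ] 0.04259647968777529 [-2.000e-03  2.932e+00  1.000e-03]
scene
0.012 13 [-0.017 -0.028  0.015] [0.001 0.023 0.02 ]
0.02 44 [-0.017 -0.036  0.02 ] [0.006 0.034 0.028]
0.028 65 [-0.019 -0.036  0.028] [0.008 0.035 0.036]
0.036 56 [-0.019 -0.036  0.036] [0.004 0.037 0.044]
0.044 66 [-0.024 -0.036  0.044] [0.003 0.028 0.052]
0.052 46 [-0.025 -0.036  0.052] [0.    0.037 0.06 ]
top
0.028 1 [ 0.006 -0.029  0.029] [ 0.006 -0.029  0.029]
0.036 1 [-0.    -0.035  0.042] [-0.    -0.035  0.042]
```

View pics/g1.png

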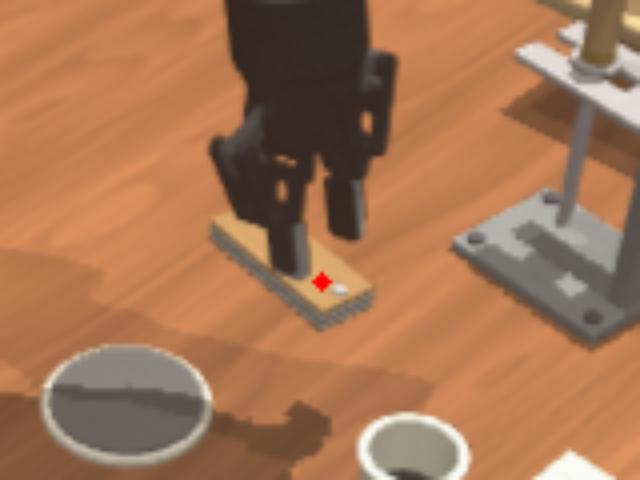

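The fingertips sit about 15 mm behind the reported TCP (red dot), not 19 mm ahead, so the fingers passed over the tub without touching it. I'll work from the seen tip heights.

Emit:
servo_tool(commands=[[[0.02,0,0.1],[0,0,0]],[[0.045,0,0.22],[0,0,0]],[[0.07,0,0.34],[0,0,0]],[[0.085,0,0.41],[0,0,0]],[[0.095,0,0.45],[0,0,0]],[[0.1,0,0.48],[0,0,0]],[[0.108,0,0.5],[0,0,0]],[[0.108,0,0.5],[0,0,0]],[[0.108,0,0.5],[0,0,0]]])

```text
clock: 35.1
tcp_pos: [0.4683, 0.1427, 0.0045]
orientation: [0.0, 2.931, 0.001]
contact_force: [-0.7, 0.1, 0.5]
grip_width: 0.0427
gripper_force: 0.0
```

```bash
sed -i 's/>.065)/>(.065 if t[2]>.1 else .01))/' g.py; python3 g.py; python3 f.py narrow,.543,.1435; python3 p.py .58,.1435,.003 .645,.1435,.003
```

```text
[0.4683 0.1427 0.0045] 0.04267435239282685 [0.000e+00 2.931e+00 1.000e-03]
scene
0.004 28 [-0.062 -0.045  0.006] [0.065 0.024 0.012]
0.012 43 [-0.016 -0.029  0.012] [0.064 0.028 0.02 ]
0.02 77 [-0.018 -0.034  0.02 ] [0.064 0.028 0.028]
0.028 82 [-0.02  -0.036  0.028] [0.064 0.034 0.036]
0.036 129 [-0.021 -0.037  0.036] [0.064 0.034 0.044]
0.044 50 [-0.024 -0.037  0.044] [0.046 0.037 0.051]
0.052 42 [-0.027 -0.038  0.052] [0.002 0.036 0.06 ]
top
0.004 6 [ 0.048 -0.016  0.006] [0.068 0.009 0.012]
0.012 7 [ 0.006 -0.029  0.014] [0.063 0.024 0.019]
0.02 1 [0.065 0.025 0.026] [0.065 0.025 0.026]
0.028 7 [-0.002 -0.036  0.032] [0.058 0.022 0.036]
0.036 52 [ 0.003 -0.028  0.037] [0.065 0.031 0.044]
0.044 7 [ 0.042 -0.015  0.044] [0.059 0.028 0.049]
narrow scene 250 [0.5436 0.1436] res 0.0015 z95 0.0473
narrow top 184 [0.5426 0.1434] res 0.0017 z95 0.0485
[0.4681 0.1428 0.0046] [[-0.978, 0.0, 0.209], [0.0, 1.0, 0.001], [-0.209, 0.001, -0.978]] [ 0.1  0.4 -0.1]
.58,.1435,.003 [-0.436  0.003  0.1  ]
.645,.1435,.003 [-0.691  0.003  0.154]
```

Tips now at about 15 mm. Pushing.

Emit:
servo_tool(commands=[[[-0.04,0.003,0.009],[0,0,0]],[[-0.09,0.003,0.019],[0,0,0]],[[-0.13,0.003,0.028],[0,0,0]],[[-0.17,0.003,0.037],[0,0,0]],[[-0.2,0.003,0.044],[0,0,0]],[[-0.24,0.003,0.053],[0,0,0]],[[-0.28,0.003,0.063],[0,0,0]],[[-0.32,0.003,0.072],[0,0,0]],[[-0.36,0.003,0.081],[0,0,0]],[[-0.4,0.003,0.09],[0,0,0]],[[-0.436,0.003,0.098],[0,0,0]],[[-0.436,0.003,0.098],[0,0,0]]])

```text
clock: 36.5
tcp_pos: [0.5815, 0.1432, 0.003]
orientation: [0.001, 2.93, 0.001]
contact_force: [0.7, 0.2, 0.2]
grip_width: 0.0425
gripper_force: 0.0
```

```bash
python3 f.py narrow,.607,.1435 wide,.543,.013 mid,.527,-.167; python3 p.py .647,.1435,.004;  python3 -c "
import numpy as np,cv2
im=np.load('c.npz')['scenei'][170:320,300:500,::-1];cv2.imwrite('pics/s5.png',cv2.resize(im,None,fx=4,fy=4,interpolation=2))"
```

```text
narrow scene 350 [0.6065 0.1423] res 0.0025 z95 0.0478
narrow top 82 [0.6085 0.1419] res 0.0019 z95 0.0477
wide scene 501 [0.5431 0.0131] res 0.0015 z95 0.0609
wide top 315 [0.5423 0.0132] res 0.0017 z95 0.062
mid scene 455 [ 0.5276 -0.1676] res 0.0015 z95 0.0533
mid top 251 [ 0.5264 -0.1672] res 0.0017 z95 0.0541
[0.5798 0.1432 0.0026] [[-0.978, 0.0, 0.208], [0.0, 1.0, 0.0], [-0.208, 0.0, -0.978]] [-0.2  0.6  0.2]
.647,.1435,.004 [-0.264  0.001  0.051]
```

View pics/s5.png

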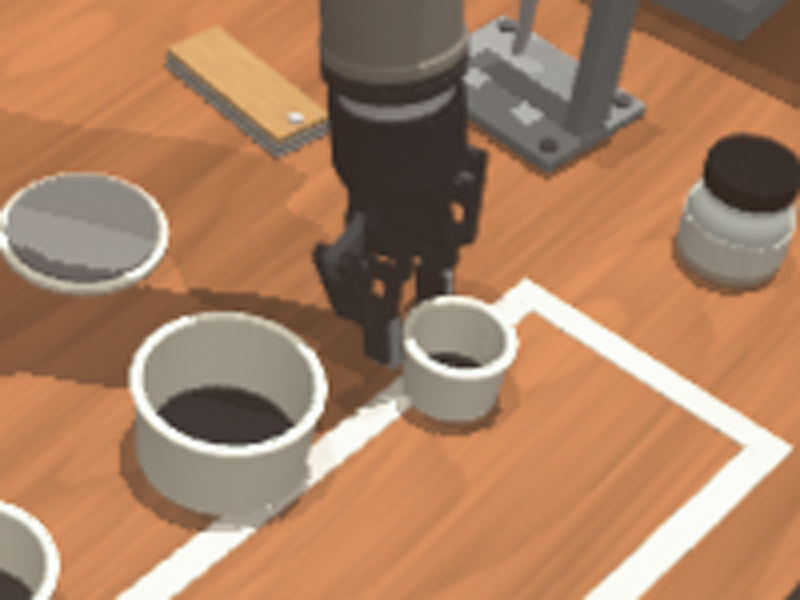

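The tub slides upright in the cradle. I'll continue, then back off and rise.

Emit:
servo_tool(commands=[[[-0.03,0,0.006],[0,0,0]],[[-0.07,0,0.015],[0,0,0]],[[-0.11,0,0.023],[0,0,0]],[[-0.15,0,0.032],[0,0,0]],[[-0.19,0,0.04],[0,0,0]],[[-0.22,0,0.047],[0,0,0]],[[-0.24,0,0.051],[0,0,0]],[[-0.254,0,0.054],[0,0,0]],[[-0.254,0,0.054],[0,0,0]],[[-0.2,0,0.042],[0,0,0]],[[-0.1,0,0.02],[0,0,0]],[[0,0,0],[0,0,0]],[[0.0,0,-0.12],[0,0,0]],[[-0.03,0,-0.26],[0,0,0]],[[-0.05,0,-0.4],[0,0,0]],[[-0.08,0,-0.5],[0,0,0]],[[-0.08,0,-0.5],[0,0,0]]])

```text
clock: 38.3
tcp_pos: [0.5758, 0.1443, 0.1336]
orientation: [0.001, 2.925, 0.005]
contact_force: [0.3, 0.1, 0.0]
grip_width: 0.0427
gripper_force: 0.0
```

```bash
python3 f.py narrow,.672,.1435 wide,.543,.013 mid,.527,-.167; python3 p.py .455,.0132,.12
```

```text
narrow scene 285 [0.6713 0.1423] res 0.0017 z95 0.0469
narrow top 181 [0.6705 0.1423] res 0.0017 z95 0.048
wide scene 489 [0.543  0.0131] res 0.0016 z95 0.0611
wide top 314 [0.5423 0.0132] res 0.0016 z95 0.0617
mid scene 454 [ 0.5276 -0.1675] res 0.0015 z95 0.0532
mid top 249 [ 0.5265 -0.1672] res 0.0018 z95 0.054
[0.5732 0.1434 0.1297] [[-0.978, -0.0, 0.209], [0.0, 1.0, 0.001], [-0.209, 0.001, -0.978]] [-0.7  0.4 -0.6]
.455,.0132,.12 [ 0.47  -0.521 -0.061]
```

Emit:
servo_tool(commands=[[[0.1,-0.06,-0.02],[0,0,0]],[[0.2,-0.18,-0.043],[0,0,0]],[[0.32,-0.32,-0.068],[0,0,0]],[[0.42,-0.44,-0.09],[0,0,0]],[[0.45,-0.521,-0.096],[0,0,0]],[[0.45,-0.521,-0.096],[0,0,0]],[[0.47,-0.521,0],[0,0,0]],[[0.5,-0.521,0.12],[0,0,0]],[[0.525,-0.521,0.24],[0,0,0]],[[0.545,-0.521,0.33],[0,0,0]],[[0.55,-0.521,0.375],[0,0,0]],[[0.556,-0.521,0.397],[0,0,0]],[[0.556,-0.521,0.397],[0,0,0]],[[0.556,-0.521,0.397],[0,0,0]]])

```text
clock: 39.8
tcp_pos: [0.4572, 0.0139, 0.0018]
orientation: [-0.001, 2.934, 0.002]
contact_force: [0.0, 0.1, -0.6]
grip_width: 0.0428
gripper_force: 0.0
```

```bash
python3 f.py wide,.543,.013 mid,.527,-.167 narrow,.672,.1425; python3 p.py .54,.013,.004 .617,.013,.004
```

```text
wide scene 493 [0.543  0.0131] res 0.0015 z95 0.0611
wide top 314 [0.5423 0.0132] res 0.0017 z95 0.0617
mid scene 459 [ 0.5276 -0.1675] res 0.0015 z95 0.0533
mid top 254 [ 0.5265 -0.1672] res 0.0018 z95 0.0537
narrow scene 282 [0.6712 0.1421] res 0.0016 z95 0.0472
narrow top 181 [0.6706 0.1423] res 0.0016 z95 0.0478
[0.4575 0.0135 0.0026] [[-0.978, -0.0, 0.207], [-0.0, 1.0, 0.001], [-0.207, 0.001, -0.978]] [-0.3  0.1 -0.2]
.54,.013,.004 [-0.324 -0.002  0.063]
.617,.013,.004 [-0.625 -0.002  0.126]
```

Emit:
servo_tool(commands=[[[-0.05,0,0.01],[0,0,0]],[[-0.09,0,0.019],[0,0,0]],[[-0.12,0,0.025],[0,0,0]],[[-0.15,0,0.032],[0,0,0]],[[-0.19,0,0.04],[0,0,0]],[[-0.23,0,0.049],[0,0,0]],[[-0.27,0,0.057],[0,0,0]],[[-0.31,0,0.066],[0,0,0]],[[-0.35,0,0.074],[0,0,0]],[[-0.39,0,0.083],[0,0,0]],[[-0.43,0,0.091],[0,0,0]],[[-0.47,0,0.1],[0,0,0]],[[-0.51,0,0.108],[0,0,0]],[[-0.55,0,0.117],[0,0,0]],[[-0.58,0,0.123],[0,0,0]],[[-0.6,0,0.127],[0,0,0]],[[-0.614,0,0.13],[0,0,0]],[[-0.614,0,0.13],[0,0,0]]])

```text
clock: 41.7
tcp_pos: [0.6151, 0.013, 0.0033]
orientation: [0.0, 2.932, 0.0]
contact_force: [0.1, -0.7, 0.4]
grip_width: 0.0428
gripper_force: 0.1
```

Emit:
servo_tool(commands=[[[0.05,0,-0.012],[0,0,0]],[[0.15,0,-0.032],[0,0,0]],[[0.25,0,-0.053],[0,0,0]],[[0.28,0,-0.15],[0,0,0]],[[0.25,0,-0.28],[0,0,0]],[[0.22,0,-0.42],[0,0,0]],[[0.2,0,-0.54],[0,0,0]],[[0.2,0,-0.54],[0,0,0]],[[0.2,0,-0.54],[0,0,0]]])

```text
clock: 42.6
tcp_pos: [0.5381, 0.0128, 0.1257]
orientation: [0.0, 2.93, -0.0]
contact_force: [0.7, -0.3, -0.4]
grip_width: 0.0428
gripper_force: 0.0
```

```bash
python3 f.py wide,.668,.013 mid,.527,-.167 narrow,.672,.1425; python3 p.py .44,-.19,.13 .44,-.19,.004
```

```text
wide scene 559 [0.6662 0.0124] res 0.0016 z95 0.0609
wide top 294 [0.6654 0.0127] res 0.0017 z95 0.0621
mid scene 453 [ 0.5275 -0.1675] res 0.0014 z95 0.0532
mid top 248 [ 0.5265 -0.1673] res 0.0017 z95 0.0537
narrow scene 288 [0.6713 0.1423] res 0.0016 z95 0.047
narrow top 181 [0.6707 0.1422] res 0.0018 z95 0.0476
[0.5369 0.0128 0.124 ] [[-0.978, 0.0, 0.207], [0.0, 1.0, -0.0], [-0.207, -0.0, -0.978]] [-0.1 -0.9 -0.6]
.44,-.19,.13 [ 0.374 -0.811 -0.103]
.44,-.19,.004 [ 0.478 -0.811  0.39 ]
```

Emit:
servo_tool(commands=[[[0.08,-0.08,-0.02],[-0.005,0,-0.02]],[[0.16,-0.22,-0.04],[-0.01,0,-0.05]],[[0.24,-0.36,-0.065],[-0.018,0,-0.085]],[[0.3,-0.5,-0.09],[-0.025,0,-0.12]],[[0.308,-0.64,-0.09],[-0.034,0,-0.16]],[[0.308,-0.75,-0.09],[-0.034,0,-0.16]],[[0.308,-0.794,-0.09],[-0.034,0,-0.16]],[[0.308,-0.794,-0.09],[-0.034,0,-0.16]],[[0.33,-0.794,0.02],[-0.034,0,-0.16]],[[0.355,-0.794,0.14],[-0.034,0,-0.16]],[[0.38,-0.794,0.26],[-0.034,0,-0.16]],[[0.4,-0.794,0.35],[-0.034,0,-0.16]],[[0.41,-0.794,0.395],[-0.034,0,-0.16]],[[0.41,-0.794,0.395],[-0.034,0,-0.16]],[[0.41,-0.794,0.395],[-0.034,0,-0.16]]])

```text
clock: 44.2
tcp_pos: [0.4585, -0.1846, 0.0075]
orientation: [-0.378, 2.909, 0.04]
contact_force: [-0.0, -0.2, 0.1]
grip_width: 0.0426
gripper_force: 0.0
```

```bash
python3 f.py wide,.667,.013 mid,.527,-.167 narrow,.672,.1425; python3 p.py .619,-.1432,.005
```

```text
wide scene 558 [0.6663 0.0124] res 0.0014 z95 0.0611
wide top 315 [0.6653 0.0127] res 0.0017 z95 0.0624
mid scene 453 [ 0.5275 -0.1674] res 0.0015 z95 0.0534
mid top 250 [ 0.5265 -0.1672] res 0.0017 z95 0.0542
narrow scene 286 [0.6711 0.1421] res 0.0017 z95 0.0474
narrow top 181 [0.6706 0.1423] res 0.0018 z95 0.0482
[ 0.4589 -0.1855  0.0081] [[-0.946, -0.254, 0.203], [-0.249, 0.967, 0.052], [-0.209, -0.001, -0.978]] [-0.4 -0.1  1.2]
.619,-.1432,.005 [-0.645  0.     0.151]
```

Emit:
servo_tool(commands=[[[-0.04,0,0.018],[0,0,0]],[[-0.08,0,0.027],[0,0,0]],[[-0.12,0,0.035],[0,0,0]],[[-0.16,0,0.044],[0,0,0]],[[-0.2,0,0.053],[0,0,0]],[[-0.24,0,0.062],[0,0,0]],[[-0.28,0,0.071],[0,0,0]],[[-0.32,0,0.079],[0,0,0]],[[-0.36,0,0.088],[0,0,0]],[[-0.4,0,0.097],[0,0,0]],[[-0.44,0,0.106],[0,0,0]],[[-0.48,0,0.115],[0,0,0]],[[-0.52,0,0.124],[0,0,0]],[[-0.56,0,0.132],[0,0,0]],[[-0.6,0,0.141],[0,0,0]],[[-0.63,0,0.148],[0,0,0]],[[-0.645,0,0.151],[0,0,0]],[[-0.645,0,0.151],[0,0,0]]])

```text
clock: 46.1
tcp_pos: [0.619, -0.1429, 0.0037]
orientation: [-0.377, 2.908, 0.04]
contact_force: [0.1, -0.6, 0.8]
grip_width: 0.0428
gripper_force: 0.0
```

Emit:
servo_tool(commands=[[[0.05,0,-0.012],[0,0,0]],[[0.15,0,-0.032],[0,0,0]],[[0.25,0,-0.053],[0,0,0]],[[0.28,0,-0.15],[0,0,0]],[[0.28,0,-0.28],[0,0,0]],[[0.28,0,-0.44],[0,0,0]],[[0.4,0,-0.6],[0,0,0]],[[0.5,0,-0.76],[0,0,0]],[[0.5,0,-0.76],[0,0,0]],[[0.5,0,-0.76],[0,0,0]],[[0.5,0,-0.76],[0,0,0]]])

```text
clock: 47.2
tcp_pos: [0.4613, -0.1842, 0.1627]
orientation: [-0.376, 2.91, 0.04]
contact_force: [0.3, 0.4, -0.3]
grip_width: 0.0421
gripper_force: 0.0
```

```bash
python3 f.py wide,.667,.013 mid,.658,-.133 narrow,.672,.1425 pot,.506,-.392; python3 - <<'E'
from h import *
d=np.load('c.npz');cv2.imwrite('pics/s6.png',d['scenei'][...,::-1])
th=np.radians(-3);c=np.array([.671,.0165]);R=np.array([[np.cos(th),-np.sin(th)],[np.sin(th),np.cos(th)]])
for p,r_ in(((.666,.0126),.052),((.658,-.133),.041),((.671,.1422),.031)):
    q=R.T@(np.array(p)-c);print(np.round(q,3),'margins',np.round([.095-abs(q[0])-r_,.23-abs(q[1])-r_],3))
E
```

```text
wide scene 549 [0.6662 0.0124] res 0.0015 z95 0.061
wide top 312 [0.6652 0.0126] res 0.0018 z95 0.0621
mid scene 489 [ 0.6566 -0.1337] res 0.0015 z95 0.0531
mid top 251 [ 0.6556 -0.1332] res 0.0017 z95 0.0542
narrow scene 286 [0.6713 0.1421] res 0.0015 z95 0.0472
narrow top 179 [0.6707 0.1423] res 0.0018 z95 0.0474
pot scene 507 [ 0.5063 -0.3923] res 0.0011 z95 0.0881
pot top 192 [ 0.506  -0.3923] res 0.0013 z95 0.0887
[-0.005 -0.004] margins [0.038 0.174]
[-0.005 -0.15 ] margins [0.049 0.039]
[-0.007  0.126] margins [0.057 0.073]
```

View pics/s6.png

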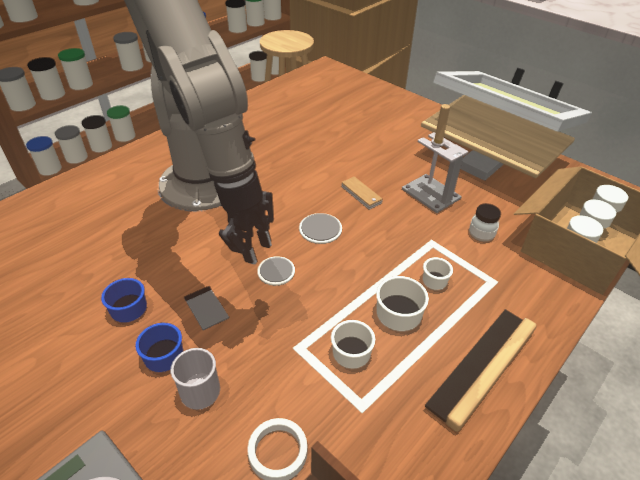

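All three tubs stand inside the tape at scene (352,343), (401,303) and (437,273), with margins of at least 38 mm. The spatula hangs in the rack at (440,145), and the pot and bystanders look unmoved.

```bash
python3 -c "
from bench import r
print(r.hand_in())"
```

```text
the job is handed in; nothing more can be done
None
```

I dipped the spatula in the wide, mid and narrow tubs in that order, rinsed it in the wash pot and hung it back in the rack; all three tubs now stand upright inside the tape with at least 38 mm to spare, and the job is handed in (no verdict was returned).

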